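# Fasten the hook on the pale tea box

## Robot

A 6-joint arm with a two-finger parallel gripper is mounted at the origin on a cart in front of the work surface, level with it; the furniture and walls round the work are solid. World frame = base frame: x ahead of the robot, y to its left, z up, the work surface at z = 0. Lengths are in m, angles in degrees, forces in N, time in s.
With the tool pointing down it reaches from about 0.3 to 0.75 m from the base axis. Payload 8.5 kg.
Tool frame: the origin (TCP) lies at the very end of the fingers, on their centre line; the grasp point (between the pads) lies 19 mm behind it (env.grasp_offset is the distance from the TCP to the grasp point, in m); y points along the fingers, z is the direction in which the jaws open and shut, and the axes are right-handed (so a half turn about y gives the same grasp; the last joint's range is limited). The gripper opens to 85 mm and grips with 20 to 120 N. Pads are 22 mm wide; open, the fingers measure 114 mm over their backs; the gripper's body (76 mm by 85 mm) begins 54 mm behind the grasp point. The pads swing forward as they close: fully open they stand 13 mm farther back than shut.
Start: joints at [-86.362, 21.807, 74.336, -0, 83.858, -12.336], TCP at [0.151, -0.529, 0.231] pointing down, gripper open.
Joint ranges: [-178.18, 178.18], [-50.72, 133.34], [12.68, 142.11], [-81.47, 261.47], [9.98, 163.14], [-165.26, 165.26]. Speed limits (degrees/s): [136.94, 136.94, 180, 180, 180, 180].

## Interface

Orientations are given as a 3x3 rotation matrix whose columns are the frame's x, y, z axes.
In Python, from rig import env gives the robot as it stands. The module is installed in compiled form; this text tells all that it offers.
- The arm moves only by the shell command python3 -m pendant 'ROWS' [FORCE]. ROWS is JSON, a list of rows, each a list of 3 entries, a list of its own where there are three numbers: the shift along the world's x, y, z as a fraction of full scale, then the turn about the world's z as a fraction of full scale, then the opening, from 0 (shut) to 1 (fully open). A call has 1 to 12 rows; each row shifts and turns the commanded pose from where the row before left it; what a row does not reach is not made up. Full scale, the value 1, is 30 mm for a shift and 5 degrees for a turn. A row lasts 1/12 s, in which the tool goes at most 41.7 mm and 7.16 degrees, less where a joint would pass 70% of its speed; a pose out of reach is approached as far as the arm can. A call with a number of a shift or a turn outside -1 to 1 is refused whole. A call with a gripper value outside its range is refused whole. The fingers move at their own pace and stop on an object; FORCE is the grip in N (left out, the last holds). Time passes only in rows, so rows that do not move let the fingers close. It gives the time, the measured TCP pose, the force and the opening at its end, in the units of the state.
- env.observe(): the state, without advancing time (a new reading comes with each control period).
- env.get_image(name): name is "side" or "top"; returns (picture, depth): 480x640x3 uint8, red, green, blue; 480x640 float32, m along the optical axis (not along the pixel's ray), 0 where there is no reading.
- env.camera_model(name): a dict with "camera_matrix" (3x3 intrinsics, pixels), "R" (3x3) and "t" (3): a world point X has camera coordinates R X + t. Camera axes: x right, y down, z forward; pixel columns grow to the right and rows downward; lengths in m; the calibration is good to about 2 mm. A picture is of the moment at which its call begins. camera_model takes no time and is no camera call.
- env.close_job(): hands the job in, once; it reports no verdict.
The state is a dict: "time_s": time; "q": joint angles; "qvel": joint speeds; "joint_efforts": joint torques, N m; "position": TCP position; "tool_rot": TCP orientation; "ft_force": force on the tool from outside, world axes, zero at the start; "wrist_torque": the same for the moment, N m; "grip_width": finger opening in m.
Only numpy, scipy, OpenCV 4.12 (cv2) and the standard library are available. Lean on these libraries where they do the work, as an engineer would, in place of code of your own. Each camera call takes 0.05 s, during which the arm holds its last target.

## Task

Two small wooden boxes stand on the worktop, each with an open brass hook on its lid. Fasten the pale box: swing its hook, which has an upright black knob, round over the lid until it rests fully home in the steel catch, then let go. Leave the dark box's hook open just as it is.

Things in the scene. Friction and masses are not known exactly. Their poses are not given: they have to be found in the camera images.
- pale_box_hook (a joint): angle (rad) of the pale box's hook: flat brass bar 8 mm wide, 93 mm from pivot to tip, 4 to 8 mm above the lid, turning level about an upright pivot. 0 = closed, at its stop, tip under the steel catch's roof; grows to 1.7 as it opens, clockwise from above; starts 0.7 to 1.5. Stiff hinge (0.03 N m, under 1 N at the knob), no spring: it stays where left.
- pale_box_pivot (a point): on the turning axis of the pale box's hook, level with the lid's top (85 mm above the worktop). z up; x along the closed hook to the catch, away from the robot; the hook at angle q points to (cos q, -sin q) in x, y. The catch is 80 mm along x: steel roof 14 x 25 mm (x, y), top 16 mm above the lid, end post on its +y side, mouth towards -y.
- pale_box_knob (a point): upright round black knob on the pale box's hook, 14 mm diameter, 10 to 42 mm above the lid, 46 mm from the pivot; the point is on its axis, 27 mm above the lid. The pale box is fixed, 140 x 110 mm (x, y), its centre 45 mm along x and -25 mm along y from the pivot. Mind the microwave hanging over the range at the left: from 0.55 m ahead of the robot, 0.4 m up.
- dark_box_knob (a point): upright round black knob on the dark box's hook, 14 mm diameter, 10 to 42 mm above the lid, 46 mm from the pivot; the point is on its axis, 27 mm above the lid. Same make and size in dark wood; its hook is open too and is to be left alone.

How it is judged:
By the outcome, as a careful person would: the job done as asked, in the order asked, and still so for the second after the job is handed in, with the robot touching nothing.
It also fails if it takes over 32 s, if anything falls off the work surface, if the arm or the gripper's body presses on something with over 40 N, if the wrist force passes 120 N, or if a joint passes its speed limit or range.

## Working session

There is one attempt and no reset: what is moved stays moved. The work goes in short steps, Python scripts to look and compute and a shell command to move; the robot and the scene stay as the last step left them, time stands still between calls to the robot, and variables do not carry over. Pictures are saved under pics/ and viewed, and the job is handed in when it is done.

```bash
mkdir -p pics
python3 - <<'E'
from rig import env
import cv2,numpy as np
for n in("side","top"):
    p,d=env.get_image(n); cv2.imwrite(f"pics/{n}0.png",p[:,:,::-1]); np.save(f"pics/{n}0.npy",d)
    print(n,env.camera_model(n))
s=env.observe();print(s["time_s"],s["position"],s["tool_rot"],s["grip_width"])
E
```

```text
side {'camera_matrix': array([[558.84306523,   0.        , 326.05078929],
       [  0.        , 558.84306523, 239.63516755],
       [  0.        ,   0.        ,   1.        ]]), 'R': array([[-0.99629318, -0.08301537,  0.02254668],
       [-0.06048227,  0.48962262, -0.86983423],
       [ 0.06117024, -0.86797358, -0.49282864]]), 't': array([0.45073804, 0.174464  , 0.8360535 ])}
top {'camera_matrix': array([[472.52579972,   0.        , 324.18406894],
       [  0.        , 472.52579972, 241.55509289],
       [  0.        ,   0.        ,   1.        ]]), 'R': array([[ 0.02715658, -0.99961015, -0.00648552],
       [-0.99853234, -0.02682203, -0.0470504 ],
       [ 0.0468581 ,  0.00775373, -0.99887146]]), 't': array([-0.09904269,  0.4758298 ,  0.98162899])}
0.1 [ 0.15133707 -0.52850623  0.23077978] [[-9.61395085e-01 -5.95606614e-05  2.75171741e-01]
 [-2.75171589e-01  1.28231681e-03 -9.61394275e-01]
 [-2.95596072e-04 -9.99999176e-01 -1.24920248e-03]] 0.0853871309687646
```

View pics/side0.png

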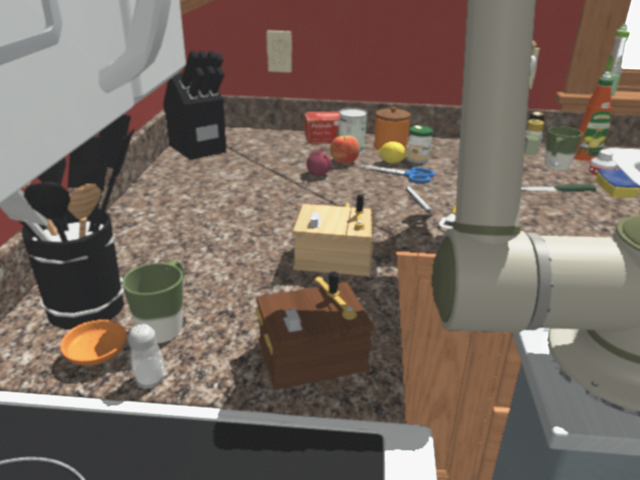

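View pics/top0.png

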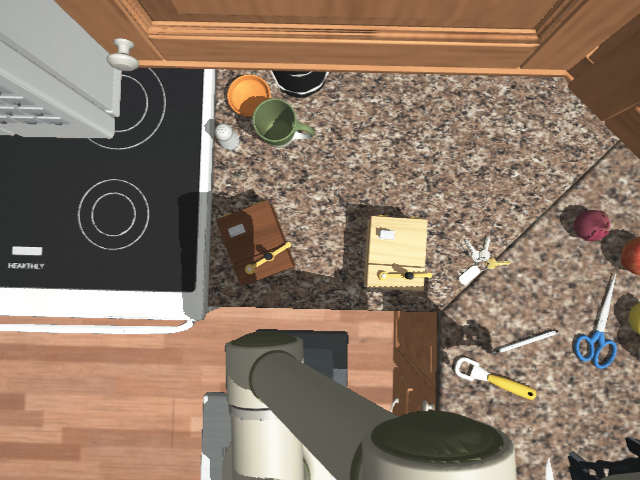

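The side view shows the pale box at about (335,238) with its knob near (360,204). The top view shows it at (397,253), with the catch at (386,234), pivot near (382,275) and knob near (407,272). I'll zoom in to get exact pixels.

```bash
python3 - <<'E'
import cv2,numpy as np
t=cv2.imread("pics/top0.png")[205:300,355:445]; s=cv2.imread("pics/side0.png")[185:285,285:385]
cv2.imwrite("pics/z.png",np.hstack([cv2.resize(t,(400,422),interpolation=cv2.INTER_CUBIC),cv2.resize(s,(400,400),interpolation=cv2.INTER_CUBIC)[:, :].copy() if 0 else cv2.resize(s,(400,422),interpolation=cv2.INTER_CUBIC)]))
E
cat > h.py <<'E'
from rig import env
import numpy as np
def cam(n):
    m=env.camera_model(n);K,R,t=m["camera_matrix"],m["R"],m["t"];return K,R,t
def ray(n,u,v):
    K,R,t=cam(n);d=R.T@np.linalg.inv(K)@np.array([u,v,1.]);return -R.T@t,d
def onz(n,u,v,z):
    c,d=ray(n,u,v);return c+d*(z-c[2])/d[2]
def tri(a,b):
    c1,d1=ray("top",*a);c2,d2=ray("side",*b);d1/=np.linalg.norm(d1);d2/=np.linalg.norm(d2)
    s=np.linalg.lstsq(np.c_[d1,-d2],c2-c1,rcond=None)[0];p,q=c1+s[0]*d1,c2+s[1]*d2
    return (p+q)/2,np.linalg.norm(p-q)
def proj(n,X):
    K,R,t=cam(n);p=K@(R@np.asarray(X)+t);return p[:2]/p[2]
E
```

```text
(no output)
```

View pics/z.png

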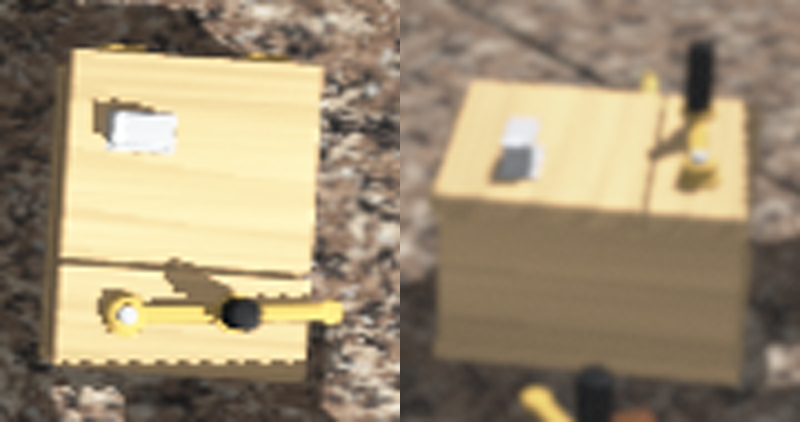

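Run:
```python
from h import *
T=lambda x,y:(355+x/4.444-.4,205+y/4.442-.4)
S=lambda x,y:(285+(x-400)/4-.4,185+y/4.22-.4)
P={}
for n,a,b in [("knobtop",T(241,313),S(700,46)),("pivot",T(127,314),S(700,157)),("roof",T(145,131),S(521,132)),
 ("c_far_left",T(73,48),S(472,83)),("c_far_right",T(325,67),S(748,100)),("c_near_left",T(52,362),S(436,195)),("c_near_right",T(310,368),S(748,220))]:
    p,e=tri(a,b);P[n]=p;print(n,p.round(4),round(e,4))
for n,a,z in [("knobtop",T(241,313),.127),("pivot",T(127,314),.094),("roof",T(145,131),.101),("fl",T(73,48),.085),("fr",T(325,67),.085)]: print(n,onz("top",*a,z).round(4))
print("side knobtop",onz("side",*S(700,46),.127), "pivot",onz("side",*S(700,157),.094))
```

```text
knobtop [ 0.4149 -0.2452  0.1256] 0.0005
pivot [ 0.4123 -0.2015  0.0948] 0.0011
roof [ 0.4919 -0.2071  0.0985] 0.0002
c_far_left [ 0.5163 -0.1722  0.1377] 0.0129
c_far_right [ 0.456  -0.2784  0.0949] 0.1314
c_near_left [ 0.4569 -0.1576  0.1028] 0.1323
c_near_right [ 0.3874 -0.2975  0.0129] 0.0016
knobtop [ 0.4152 -0.245   0.127 ]
pivot [ 0.4128 -0.2016  0.094 ]
roof [ 0.4916 -0.2068  0.101 ]
fl [ 0.5283 -0.1765  0.085 ]
fr [ 0.5228 -0.2869  0.085 ]
side knobtop [ 0.41466943 -0.24224362  0.127     ] pivot [ 0.41173784 -0.20305937  0.094     ]
```

Two-view heights agree with the text: knob top 126 mm, pivot 95 mm, roof 99 mm. The pivot is at (0.4125,-0.2017), box yaw is about -3° and the hook angle about 1.46. I'll push the knob round with the side of the closed fingers, starting from behind it (-x).

```bash
python3 -m pendant '[[[0.64,0.78,0],-0.22,0],[[0.64,0.78,0],-0.22,0],[[0.64,0.78,0],-0.22,0],[[0.64,0.78,0],-0.22,0],[[0.64,0.78,0],-0.22,0],[[0.64,0.78,0],-0.22,0],[[0.64,0.78,0],-0.22,0],[[0.64,0.78,0],-0.22,0],[[0.64,0.78,0],-0.22,0],[[0.64,0.78,0],-0.22,0],[[0.64,0.78,0],-0.22,0],[[0,0,0],0,0]]'; python3 -m pendant '[[[0,0,0],0,0],[[0,0,0],0,0]]'
```

```text
time_s: 1.1
position: [0.3644, -0.2678, 0.2312]
tool_rot: [[-0.998, 0.0, 0.071], [-0.071, 0.002, -0.998], [-0.001, -1.0, -0.002]]
ft_force: [0.3, -0.9, -0.6]
grip_width: 0.0001
time_s: 1.27
position: [0.3624, -0.2715, 0.2312]
tool_rot: [[-0.998, -0.0, 0.068], [-0.068, 0.0, -0.998], [0.0, -1.0, -0.0]]
ft_force: [0.3, 0.3, -0.0]
grip_width: 0.0002
```

```bash
python3 -m pendant '[[[0.33,0.42,0],0,0],[[0.33,0.43,0],0,0],[[0,0,-0.8],0,0],[[0,0,-0.8],0,0],[[0,0,-0.8],0,0],[[0,0,-0.8],0,0],[[0,0,-0.8],0,0],[[0,0,-0.2],0,0],[[0,0,0],0,0],[[0,0,0],0,0]]'
python3 - <<'E'
from h import *
import cv2
ims=[]
for n,(x,y) in (("top",(345,195)),("side",(275,160))):
    p,_=env.get_image(n); ims.append(cv2.resize(p[y:y+120,x:x+120,::-1],(400,400),interpolation=cv2.INTER_CUBIC))
cv2.imwrite("pics/a1.png",np.hstack(ims))
E
```

```text
time_s: 2.1
position: [0.3824, -0.2467, 0.106]
tool_rot: [[-0.998, 0.0, 0.067], [-0.067, -0.001, -0.998], [-0.0, -1.0, 0.001]]
ft_force: [0.2, 0.2, 0.4]
grip_width: -0.0001
```

View pics/a1.png

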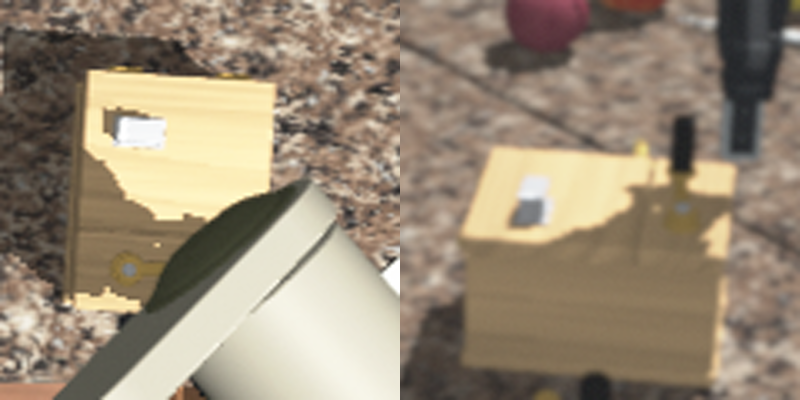

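The side view shows the closed fingers on the robot side of the knob (fingertip at crop (740,150), knob (683,145)), at knob height and clear of it. Next I'll work out the arc.

Run:
```python
from h import *
P=np.array([.4125,-.2017])
prev=np.array([.3824,-.2467])
for th in np.arange(-86.7,5,5):
    a=np.radians(th);u=np.array([np.cos(a),np.sin(a)]);t=np.array([-u[1],u[0]])
    T=P+.046*u-.018*t
    print(round(th,1),T.round(4),((T-prev)/.03).round(2));prev=T
```

```text
-86.7 [ 0.3972 -0.2487] [ 0.49 -0.07]
-81.7 [ 0.4013 -0.2498] [ 0.14 -0.04]
-76.7 [ 0.4056 -0.2506] [ 0.14 -0.03]
-71.7 [ 0.4099 -0.251 ] [ 0.14 -0.01]
-66.7 [ 0.4142 -0.2511] [ 0.14 -0.  ]
-61.7 [ 0.4185 -0.2507] [0.14 0.01]
-56.7 [ 0.4227 -0.25  ] [0.14 0.02]
-51.7 [ 0.4269 -0.249 ] [0.14 0.04]
-46.7 [ 0.4309 -0.2475] [0.14 0.05]
-41.7 [ 0.4349 -0.2457] [0.13 0.06]
-36.7 [ 0.4386 -0.2436] [0.13 0.07]
-31.7 [ 0.4422 -0.2412] [0.12 0.08]
-26.7 [ 0.4455 -0.2384] [0.11 0.09]
-21.7 [ 0.4486 -0.2354] [0.1 0.1]
-16.7 [ 0.4514 -0.2322] [0.09 0.11]
-11.7 [ 0.4539 -0.2287] [0.08 0.12]
-6.7 [ 0.4561 -0.2249] [0.07 0.12]
-1.7 [ 0.4579 -0.2211] [0.06 0.13]
3.3 [ 0.4595 -0.217 ] [0.05 0.13]
```

```bash
python3 -m pendant '[[[0.25,-0.03,0],0,0],[[0.24,-0.04,0],0,0],[[0.14,-0.04,0],0.9,0],[[0.14,-0.03,0],1,0],[[0.14,-0.01,0],1,0],[[0.14,0,0],1,0],[[0.14,0.01,0],1,0],[[0.14,0.02,0],1,0],[[0.14,0.04,0],1,0],[[0,0,0],0,0]]'
python3 - <<'E'
from h import *
import cv2
ims=[]
for n,(x,y) in (("top",(345,195)),("side",(275,160))):
    p,_=env.get_image(n); ims.append(cv2.resize(p[y:y+120,x:x+120,::-1],(400,400),interpolation=cv2.INTER_CUBIC))
cv2.imwrite("pics/a2.png",np.hstack(ims))
E
```

```text
time_s: 3.03
position: [0.4277, -0.2483, 0.1057]
tool_rot: [[-0.782, 0.001, 0.624], [-0.624, -0.001, -0.782], [-0.0, -1.0, 0.001]]
ft_force: [-0.3, -0.2, 0.4]
grip_width: -0.0
```

View pics/a2.png

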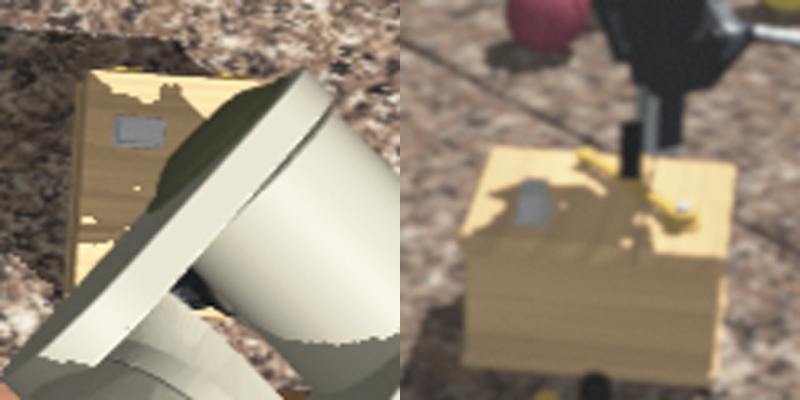

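The side view shows the hook turned to about 45° with the fingers right behind the knob. Continuing along the arc.

```bash
python3 -m pendant '[[[0.12,0.03,0],1,0],[[0.13,0.06,0],1,0],[[0.13,0.07,0],1,0],[[0.12,0.08,0],1,0],[[0.11,0.09,0],1,0],[[0.10,0.10,0],1,0],[[0.09,0.11,0],1,0],[[0.08,0.12,0],1,0],[[0.07,0.12,0],1,0],[[0.02,0.05,0],0.4,0],[[0,0,0],0,0],[[0,0,0],0,0]]'
python3 - <<'E'
from h import *
import cv2
ims=[]
for n,(x,y) in (("top",(345,195)),("side",(275,160))):
    p,_=env.get_image(n); ims.append(cv2.resize(p[y:y+120,x:x+120,::-1],(400,400),interpolation=cv2.INTER_CUBIC))
cv2.imwrite("pics/a3.png",np.hstack(ims))
E
```

```text
time_s: 4.13
position: [0.4556, -0.2234, 0.1055]
tool_rot: [[-0.083, 0.0, 0.997], [-0.997, -0.0, -0.083], [0.0, -1.0, 0.0]]
ft_force: [0.1, 0.2, 0.4]
grip_width: -0.0002
```

View pics/a3.png

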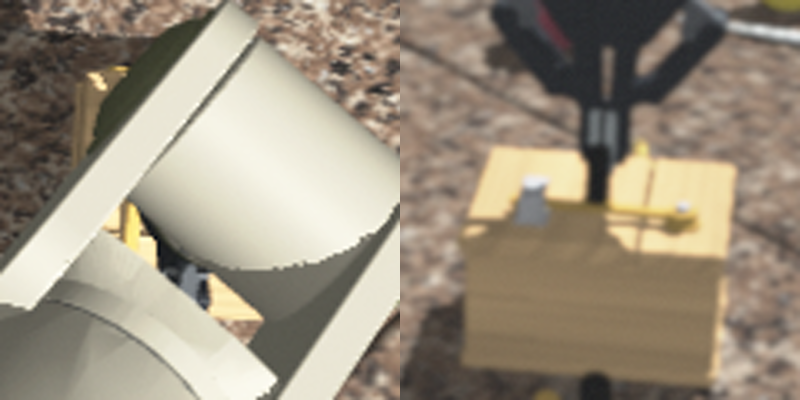

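The hook tip is now entering the catch (crop (535,200)). I'll finish with small steps along +y, watching the force.

```bash
for i in 1; do python3 -m pendant '[[[0,0.04,0],0,0],[[0,0.04,0],0,0],[[0,0,0],0,0]]'; python3 -m pendant '[[[0,0.04,0],0,0],[[0,0,0],0,0]]' ; python3 -m pendant '[[[0,0.04,0],0,0],[[0,0,0],0,0]]'; done
```

```text
time_s: 4.48
position: [0.4556, -0.2213, 0.1054]
tool_rot: [[-0.081, 0.0, 0.997], [-0.997, -0.001, -0.081], [0.001, -1.0, 0.0]]
ft_force: [-0.0, -2.4, -0.6]
grip_width: 0.0002
time_s: 4.65
position: [0.4557, -0.2211, 0.1055]
tool_rot: [[-0.081, 0.0, 0.997], [-0.997, -0.003, -0.081], [0.003, -1.0, 0.001]]
ft_force: [-0.5, -8.0, -1.6]
grip_width: -0.0001
time_s: 4.82
position: [0.4557, -0.2209, 0.1055]
tool_rot: [[-0.081, 0.001, 0.997], [-0.997, -0.005, -0.081], [0.005, -1.0, 0.001]]
ft_force: [-1.8, -13.3, -2.9]
grip_width: -0.0001
```

Resistance climbs steeply with almost no motion, so this is the hard stop, close to where I predicted it. Backing off, lifting and moving clear.

```bash
python3 -m pendant '[[[0,-0.3,0],0,0],[[0,-0.5,0],0,0],[[0,-0.5,0],0,0],[[0,0,0.6],0,0],[[0,0,1],0,0],[[0,0,1],0,0],[[0,0,1],0,0],[[-0.3,-0.9,0],0,0],[[-0.3,-0.9,0],0,0],[[-0.3,-0.9,0],0,0],[[-0.3,-0.9,0],0,0],[[-0.3,-0.9,0],0,0]]'
python3 -m pendant '[[[-0.5,-0.9,0],0,0],[[-0.5,-0.9,0],0,0],[[-0.5,-0.9,0],0,0],[[-0.5,-0.9,0],0,0],[[-0.5,-0.9,0],0,0],[[-0.5,-0.9,0],0,0],[[0,0,0],0,0],[[0,0,0],0,0]]'
python3 - <<'E'
from h import *
import cv2
ims=[]
for n,(x,y) in (("top",(345,195)),("side",(275,160))):
    p,_=env.get_image(n); cv2.imwrite(f"pics/{n}4.png",p[:,:,::-1]);ims.append(cv2.resize(p[y:y+120,x:x+120,::-1],(400,400),interpolation=cv2.INTER_CUBIC))
cv2.imwrite("pics/a4.png",np.hstack(ims))
E
```

```text
time_s: 5.82
position: [0.4096, -0.3947, 0.2133]
tool_rot: [[-0.081, 0.0, 0.997], [-0.997, 0.0, -0.081], [-0.0, -1.0, 0.0]]
ft_force: [0.1, -0.7, -0.4]
grip_width: 0.0001
time_s: 6.48
position: [0.3189, -0.5562, 0.2125]
tool_rot: [[-0.084, -0.0, 0.997], [-0.997, 0.001, -0.084], [-0.001, -1.0, -0.0]]
ft_force: [0.1, -0.1, -0.2]
grip_width: -0.0002
```

View pics/a4.png

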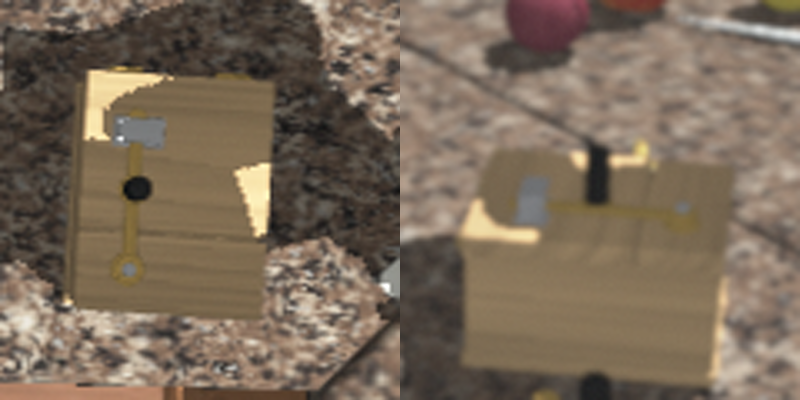

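View pics/top4.png

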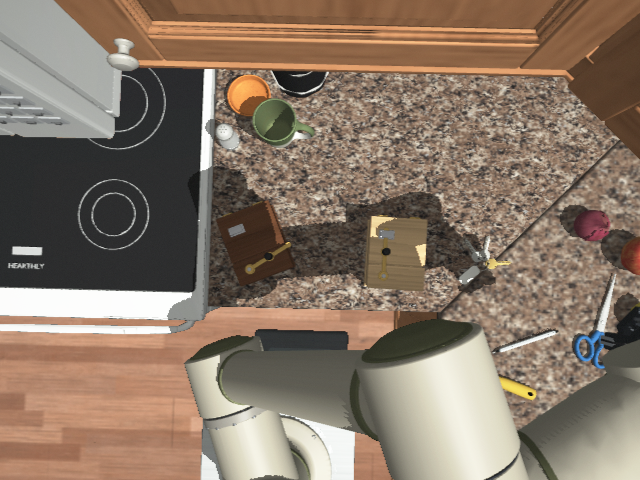

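Run:
```python
from h import *
T=lambda x,y:(345+x/3.333-.35,195+y/3.333-.35)
p=onz("top",*T(129,269),.094);k=onz("top",*T(137,187),.127);b=onz("top",*T(137,148),.093)
for n,(a,c) in dict(knob=(p,k),bar=(p,b),edge=(onz("top",*T(265,318),.085),onz("top",*T(275,83),.085)),edgeL=(onz("top",*T(75,305),.085),onz("top",*T(87,70),.085))).items():
    d=(c-a)[:2];print(n,a.round(4),c.round(4),np.linalg.norm(d).round(4),np.degrees(np.arctan2(d[1],d[0])).round(1))
import cv2
a=cv2.imread("pics/top0.png").astype(int);b=cv2.imread("pics/top4.png").astype(int)
m=lambda i:np.argwhere((i[245:275,240:295,1]>130)&(i[245:275,240:295,0]<90)&(i[245:275,240:295,2]>170))
print("dark hook brass px before/after",m(a).mean(0),len(m(a)),m(b).mean(0),len(m(b)))
```

```text
knob [ 0.4127 -0.2019  0.094 ] [ 0.4589 -0.2015  0.127 ] 0.0463 0.6
bar [ 0.4127 -0.2019  0.094 ] [ 0.4825 -0.2052  0.093 ] 0.0699 -2.7
edge [ 0.3863 -0.2823  0.085 ] [ 0.5231 -0.2858  0.085 ] 0.1368 -1.5
edgeL [ 0.3908 -0.1721  0.085 ] [ 0.5278 -0.176   0.085 ] 0.137 -1.6
dark hook brass px before/after [10.21052632 30.73684211] 19 [nan nan] 0<stdin>:9: RuntimeWarning: Mean of empty slice.
  ret = um.true_divide(
```

```bash
python3 -c "
from rig import env
print(env.close_job(), env.observe()['time_s'])"
```

```text
the job is handed in; nothing more can be done
the job is handed in; nothing more can be done
```

The pale box is fastened: its hook is home in the steel catch, and I let go and handed the job in. The clock read 6.5 s at the last move, against the 32 s limit. I pushed the knob round its arc with the side of the closed fingers until it met a hard stop, then backed off, lifted and moved the arm away.

**Pale box**
- **Stop:** in the last steps the force rose from 2 to 13 N while the tool moved only about 0.4 mm. The knob stopped at y ≈ -0.203, which is where a closed hook should put it.
- **Pictures afterwards:** the hook's tip is under the catch roof. From the top view, the hook lies at -2.7° by its bar and +0.6° by its knob, against -1.6° for the box edges. That fits closed, but the two readings differ by about 3°, so the firm stop is the stronger evidence.

**Dark box**
- Its hook looks unchanged in the top view, and the tool never came near it.
- My colour check on its brass failed because the arm's shadow covered it in the later picture, so this rests on looking at the pictures only.

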